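# Turn a wheel to its valve

## Task

The small wheel leaning in the bench stand has to be pumped up: with the fingertips push one spoke part of the way round, take the hand off, and push the next, until the valve stem is at the very bottom of the wheel and points straight up at the hub, and leave it at rest there. The tyre has just been glued, so touch neither tyre, rim nor valve; do not grip or lift anything, do not shift the stand, and leave the tools and pots around it alone.

Things in the scene. Friction and masses are not known exactly. Their poses are not given: they have to be found in the camera images.
- stand: Loose heavy wheel stand (5 kg). Origin: bench level, straight below the hub; z up, -x side faces the robot (within 15 degrees), y to the robot's left. Base plate x -105 to 135, y -180 to 180, 10 mm thick. Three 18 mm legs behind the wheel (far from the robot) carry the axle; the whole robot side of the wheel is open.
- hub (a point): Centre of the wheel, on the axle, 180 mm above the bench. Its y is the stand's y; its x runs along the axle away from the robot and 0.60 rad (34 deg) downwards; its z is up the leaning wheel, whose top leans 34 deg away from the robot. The wheel lies in this y-z plane. The hub is 40 mm thick, 72 mm long; an axle nut 20 mm thick reaches x = -42 mm.
- wheel (a joint): Turning angle q of the wheel about hub's x axis (growing: its +y side rises; clockwise seen from the robot). 0 or a whole turn: valve at the very bottom. In hub's axes the valve lies towards y = sin q, z = -cos q. Starts at 2.3 to 4.0 rad, valve up. Turns both ways, several turns; stiff bearing: about 2 N at 60 mm from the axle moves it, it stays where left and hardly coasts.
- spoke (a point): Middle of the robot-side bar of spoke 0, 62 mm from the axle, hub x = -20 mm. 5 equal grey spokes, 72 deg apart, valve midway between two: spoke k points at q - 54 deg + 72 deg * k, from hub's +y towards +z. Each: web 6 mm thick, 28 mm deep along x, with a 12 mm round bar either side; the robot-side bar's centre runs from x = -30 mm at radius 18 mm to x = -10 mm at radius 107 mm.
- valve (a point): Free end of the short valve stem (brass, 10 mm thick, 24 mm long, standing in from the rim), 84 mm from the wheel's centre, in the wheel's middle plane. Its z axis points along the stem, from rim to hub.
- tyre: Rim, tyre and valve, turning with the wheel: tyre outside radius 149 mm, 30 mm wide (hub x = -15 to +15 mm), aluminium rim of inside radius 108 mm and 24 mm width. Origin at the wheel's centre. Not to be touched.
- spanner: Steel spanner, 150 mm long, lying on the bench on the robot's side of the stand; origin at the middle of its underside, x along it. To be left alone.
- screwdriver: Screwdriver, 170 mm long, lying on the bench on the robot's side of the stand; origin at the middle of its underside, x along it. To be left alone.
- jar: Glass jar with steel lid, 60 mm across, 75 mm high, upright beside the stand; origin at the centre of its underside. To be left alone.
- tin: Open steel tin, 64 mm across, 45 mm high, upright beside the stand; origin at the centre of its underside. To be left alone.

How it is judged:
On the way:
1. The first push has brought the valve part of the way down (24 to 122 degrees left to go) and the hand is off the wheel (z of valve in the frame of hub between -0.0765 and 0.045 m and contact force between stand and the arm below 0.05 N and contact force between stand and the fingers below 0.05 N), for 0.3 s.
At the end, for the whole second after the job is handed in: The valve is at the bottom of the wheel, its end within 10 mm of straight below the hub (7 degrees either way), the wheel is at rest, and the stand stands flat and still (z of valve in the frame of hub below -0.06 m and y of valve in the frame of hub between -0.01 and 0.01 m and velocity of joint wheel between -0.05 and 0.05 rad/s and angle between stand's own z axis and vertical below 0.03 rad and linear speed of stand below 0.02 m/s); the robot touches nothing.
It fails at once if tyre, rim or valve touched with more than 2 N (contact force between tyre and anything else above 2 N).
It fails at once if stand shifted by more than 25 mm, tipped or lifted (distance of stand from where it was at the start of the episode above 0.025 m or angle between stand's own z axis and vertical above 0.1 rad).
It fails at once if spanner, screwdriver, jar or tin moved by more than 20 mm (distance of any of spanner, screwdriver, jar, tin from where it was at the start of the episode above 0.02 m).
It also fails if it takes over 64 s, if anything falls off the work surface, if the arm or the gripper's body presses on something with over 40 N, if the wrist force passes 120 N, or if a joint passes its speed limit or range.

## Robot

A 6-joint arm with a two-finger parallel gripper is mounted at the origin on the work surface. World frame = base frame: x ahead of the robot, y to its left, z up, the work surface at z = 0. Lengths are in m, angles in rad, forces in N, time in s.
With the tool pointing down it reaches from about 0.35 to 0.875 m from the base axis. Payload 4.2 kg.
Tool frame: the origin (TCP) lies midway between the tips of the shut fingers; the grasp point (between the pads) lies 19 mm behind it; x points along the fingers, y is the direction in which the jaws open and shut, and the axes are right-handed (so a half turn about x gives the same grasp; the last joint's range is limited). The gripper opens to 87 mm and grips with 3 to 60 N. Pads are 19 mm wide; open, the fingers measure 117 mm over their backs; the gripper's body (75 mm by 190 mm) begins 51 mm behind the grasp point.
Start: joints at [-0.86, 0.385, 0.008, 0, -1.194, -0.259], TCP at [0.273, -0.562, 0.223] pointing down, gripper open.
Joint ranges: [-3.14, 3.14], [-1.21, 2.06], [-1.07, 1.41], [-3.16, 2.05], [-2.99, -0.16], [-3.1, 3.1]. Speed limits (rad/s): [2.79, 2.79, 3.14, 3.14, 3.14, 3.14].

## Interface

Orientations are given as a unit quaternion [x, y, z, w].
In Python, from cell import bot gives the robot as it stands. Calls block until the motion is done:
- bot.movep(position, orientation): joint-space move of the TCP to a pose.
- bot.move_l(position, ori=None, rate=0.15): straight line of the TCP; ori=None keeps the orientation; rate is the mean speed in m/s.
- bot.move_j(angles): joint-space move.
- bot.command_gripper(opening, squeeze=None): finger opening in m; squeeze is the grip in N (None keeps the last); returns when the fingers have stopped.
- bot.wait(seconds).
- bot.ik(position, orientation): joint angles nearest the present ones, or None.
- bot.get_obs(): the state.
- bot.grab_frame(name): name is "scene" or "side" or "wrist"; returns (picture, depth): 384x512x3 uint8, blue, green, red; 384x512 float32, m along the optical axis (not along the pixel's ray), 0 where there is no reading.
- bot.get_calibration(name): a dict with "fx", "fy", "cx", "cy" (pixels), "position" and "rotation" of the camera in the world; the wrist camera has in their place "T_tool_cam" (4x4, takes a point from camera to tool coordinates, whose origin is the TCP and whose axes are the tool frame's). Camera axes: x right, y up, looking along -z (the intrinsics and any distortion apply to the point x, -y, -z); pixel columns grow to the right and rows downward; lengths in m; the calibration is good to about 2 mm. A picture is of the moment at which its call begins: read the wrist's pose just before it. get_calibration takes no time and is no camera call.
A pose or a line that the arm cannot do raises bot.MotionError and nothing moves.
- bot.sign_off(): hands the job in, once; it reports no verdict.
Trained networks look in the newest picture that a camera, given by its name, has taken for a name from the list of things; names that differ only in an ending like _2 or _b are one class to them, and where a whole thing is asked for, a point or a joint stands for the part that bears it (a point fixed in the world has none). Each returns a list of dicts, best first, with "confidence" (0 to 1); they miss things now and then, are a little off and sometimes report something else, mostly with a low value. They report only what shows in the picture. A call takes as long as a camera call.
- bot.boxes_of(thing, camera): "rect" ([left, top, right, bottom] in pixels, round what is visible of it).
- bot.silhouettes(thing, camera): "pixels" (384x512 bool, what is visible of it) and "rect" ([left, top, right, bottom] in pixels, round what is visible of it).
The state is a dict: "clock": time; "joints": joint angles; "qvel": joint speeds; "effort": joint torques, N m; "position": TCP position; "eef_rot": TCP orientation; "ft_force": force on the tool from outside, world axes, zero at the start; "torque": the same for the moment, N m; "width": finger opening in m.
Only numpy, scipy, OpenCV 4.12 (cv2) and the standard library are available. Lean on these libraries where they do the work, as an engineer would, in place of code of your own. Each camera call takes 0.05 s, during which the arm holds its last target.

## Working session

There is one attempt and no reset: what is moved stays moved. The work goes in short steps, each a Python script; the robot and the scene stay as the last script left them, time stands still between calls to the robot, and variables do not carry over. Pictures are saved under pics/ and viewed, and the job is handed in when it is done.

```bash
ls; mkdir -p pics; python3 - <<'E'
from cell import bot
import cv2,numpy as np
o=bot.get_obs();print(o['clock'],o['position'],o['eef_rot'],o['width'])
for n in ['scene','side','wrist']:
    p,d=bot.grab_frame(n);cv2.imwrite(f'pics/a_{n}.png',p);np.save(f'pics/a_{n}_d.npy',d)
    c=bot.get_calibration(n);print(n,c)
E
```

```text
pics
0.0 [ 0.27260095 -0.56172998  0.22146056] [-0.15755075  0.68936499  0.15906446  0.68895004] 0.08662916171552479
scene {'fx': 432.93239579306163, 'fy': 432.93239579306163, 'cx': 258.28885975923026, 'cy': 199.96274669037922, 'position': array([1.15514318, 0.83824646, 0.81391508]), 'rotation': array([0.15637986, 0.44792761, 0.83441116, 0.28047141])}
side {'fx': 452.9776758058851, 'fy': 452.9776758058851, 'cx': 258.06373086532693, 'cy': 187.46902327208792, 'position': array([0.26444357, 0.86896676, 0.68967201]), 'rotation': array([-0.07939964,  0.47444287,  0.8658122 , -0.13772761])}
wrist {'fx': 277.09536036332725, 'fy': 277.09536036332725, 'cx': 257.38074161033603, 'cy': 196.48843360676366, 'T_tool_cam': array([[-3.20592912e-04,  2.57204272e-01, -9.66357004e-01,
        -1.62185280e-01],
       [ 9.99999902e-01, -2.13639797e-04, -3.88616161e-04,
        -1.79723699e-04],
       [-3.06406051e-04, -9.66357034e-01, -2.57204179e-01,
        -6.91476237e-02],
       [ 0.00000000e+00,  0.00000000e+00,  0.00000000e+00,
         1.00000000e+00]])}
```

View pics/a_scene.png

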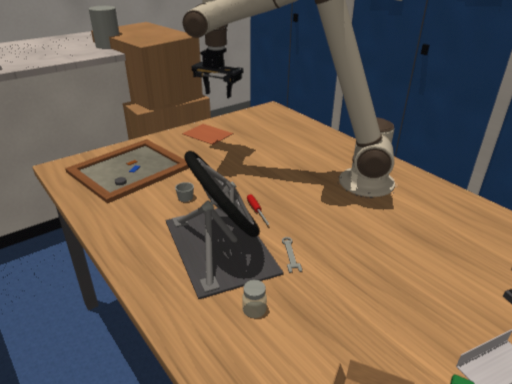

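View pics/a_side.png

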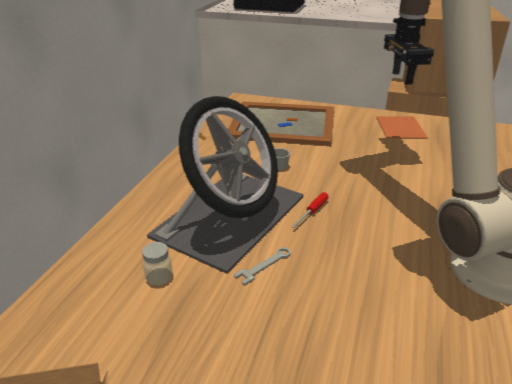

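View pics/a_wrist.png

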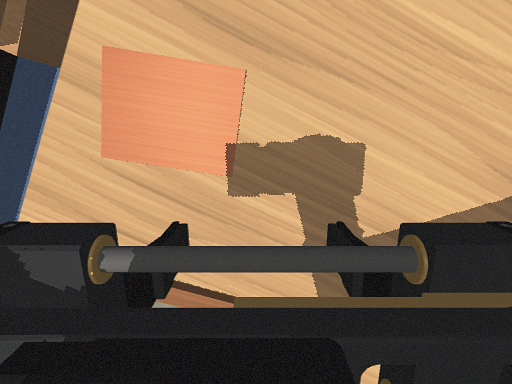

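The side view shows the wheel's robot side, with the hub near (237,152). The scene view shows it edge-on from behind. I'll measure it next from depth and silhouettes.

```bash
cat > h.py <<'E'
from cell import bot
import cv2,numpy as np
from scipy.spatial.transform import Rotation as R
def Tcam(n):
    c=bot.get_calibration(n)
    T=np.eye(4)
    if 'T_tool_cam' in c:
        o=bot.get_obs();T[:3,:3]=R.from_quat(o['eef_rot']).as_matrix();T[:3,3]=o['position'];return T@c['T_tool_cam'],c
    T[:3,:3]=R.from_quat(c['rotation']).as_matrix();T[:3,3]=c['position'];return T,c
def unproj(T,c,u,v,d):
    p=np.stack([(u-c['cx'])/c['fx']*d,-(v-c['cy'])/c['fy']*d,-d],-1)
    return p@T[:3,:3].T+T[:3,3]
def proj(T,c,P):
    p=(np.atleast_2d(P)-T[:3,3])@T[:3,:3]
    return np.stack([c['cx']+c['fx']*p[:,0]/-p[:,2],c['cy']-c['fy']*p[:,1]/-p[:,2]],-1)
E
python3 - <<'E'
from h import *
for n in ['side','scene']:
    p,d=bot.grab_frame(n);T,c=Tcam(n)
    for t in ['stand','tyre','valve','wheel','hub','spoke','jar','tin','spanner','screwdriver']:
        for s in bot.silhouettes(t,n)[:2]:
            m=s['pixels'];v,u=np.nonzero(m&(d>0));P=unproj(T,c,u,v,d[v,u])
            print(n,t,round(s['confidence'],2),[int(x) for x in s['rect']],m.sum(),np.median(P,0).round(3) if len(P) else '',P.min(0).round(3),P.max(0).round(3))
            if s['confidence']>.5: np.save(f'pics/m_{n}_{t}.npy',m)
p=cv2.imread('pics/a_side.png');cv2.imwrite('pics/a_crop.png',cv2.resize(p[85:275,140:310],None,fx=3.1,fy=3.1,interpolation=cv2.INTER_CUBIC))
E
```

```text
side stand 0.84 [150, 94, 301, 271] 13856 [0.625 0.037 0.093] [ 0.478 -1.561 -0.455] [1.444 0.194 0.305]
side tyre 0.83 [178, 96, 279, 216] 5254 [0.63  0.032 0.186] [ 0.525 -1.561 -0.455] [1.445 0.143 0.305]
side valve 0.69 [175, 92, 279, 220] 7533 [0.623 0.013 0.189] [ 0.526 -1.561 -0.455] [1.439 0.143 0.305]
side wheel 0.88 [178, 94, 280, 220] 7727 [0.624 0.011 0.187] [ 0.525 -1.561 -0.455] [1.443 0.143 0.305]
side hub 0.56 [180, 94, 278, 217] 7370 [0.621 0.013 0.189] [ 0.526 -1.561 -0.455] [1.439 0.143 0.305]
side spoke 0.86 [178, 94, 277, 216] 7523 [0.623 0.013 0.187] [ 0.525 -1.561 -0.455] [1.439 0.143 0.305]
side jar 0.86 [145, 243, 174, 286] 1013 [0.69  0.263 0.051] [0.671 0.22  0.   ] [0.725 0.278 0.077]
side jar 0.62 [178, 94, 281, 220] 7365 [0.622 0.013 0.189] [ 0.526 -1.561 -0.455] [1.439 0.143 0.305]
side tin 0.63 [274, 149, 289, 170] 254 [ 0.576 -0.292  0.03 ] [ 0.554 -0.333 -0.003] [ 0.608 -0.267  0.046]
side spanner 0.55 [238, 245, 293, 287] 532 [0.496 0.15  0.005] [ 0.449  0.072 -0.003] [0.543 0.217 0.01 ]
side screwdriver 0.66 [306, 193, 326, 218] 236 [ 0.428 -0.103 
[... 525 characters left out ...]
6 0.044 0.219] [ 0.4   -0.504 -0.005] [0.718 0.14  0.306]
scene hub 0.85 [184, 147, 258, 234] 2180 [0.666 0.044 0.219] [ 0.4   -0.299 -0.005] [0.718 0.14  0.306]
scene spoke 0.69 [184, 151, 260, 236] 2146 [0.664 0.047 0.221] [ 0.399 -0.418 -0.005] [0.718 0.14  0.306]
scene jar 0.81 [242, 277, 265, 315] 774 [0.713 0.259 0.053] [0.678 0.217 0.003] [0.734 0.275 0.079]
scene tin 0.77 [176, 181, 194, 199] 282 [ 0.59  -0.291  0.029] [ 0.559 -0.333  0.   ] [ 0.62  -0.266  0.049]
scene spanner 0.69 [282, 236, 300, 274] 315 [0.504 0.156 0.006] [ 0.451  0.073 -0.003] [0.547 0.214 0.012]
scene screwdriver 0.61 [249, 195, 260, 213] 123 [ 0.439 -0.105  0.023] [ 0.42  -0.153  0.004] [ 0.455 -0.063  0.03 ]
```

View pics/a_crop.png

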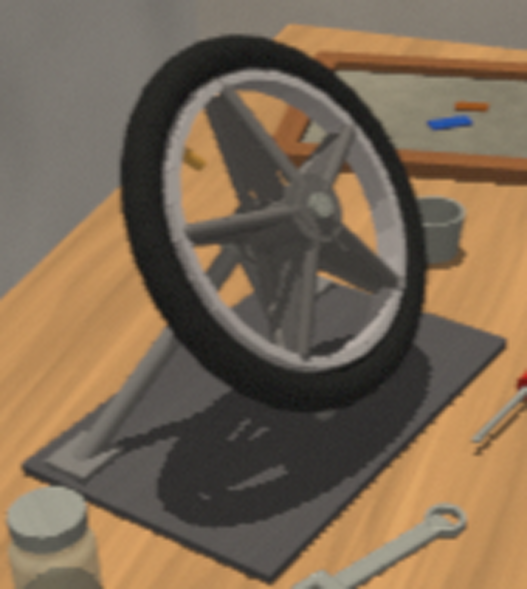

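```bash
cat >> h.py <<'E'
def hubT(x,y,yaw):
    # hub frame in world: x along axle away from robot & 0.6 down
    T=np.eye(4)
    T[:3,:3]=(R.from_euler('z',yaw)*R.from_euler('y',0.6)).as_matrix()
    T[:3,3]=[x,y,.18];return T
E
cat > fit.py <<'E'
from h import *
from scipy.optimize import least_squares
Ps={}
for n in ['side','scene']:
    m=np.load(f'pics/m_{n}_tyre.npy');d=np.load(f'pics/a_{n}_d.npy');T,c=Tcam(n)
    m=cv2.erode(m.astype(np.uint8),np.ones((3,3)))>0
    v,u=np.nonzero(m&(d>0));P=unproj(T,c,u,v,d[v,u])
    P=P[np.linalg.norm(P-[.61,.01,.18],axis=1)<.19];Ps[n]=P
def res(a,P):
    H=hubT(*a[:3]);L=(P-[0,0,a[3] if len(a)>3 else 0]-H[:3,3])@H[:3,:3]
    return np.hypot(np.hypot(L[:,1],L[:,2])-.134,L[:,0])-.015
for k,P in [('side',Ps['side']),('scene',Ps['scene']),('both',np.vstack(list(Ps.values())))]:
    for x0 in ([.61,.01,0],[.61,.01,0,0]):
        s=least_squares(res,x0,args=(P,),loss='soft_l1',f_scale=.003)
        r=res(s.x,P);print(k,s.x.round(4),len(P),'med|r|',np.median(abs(r)).round(4),np.percentile(abs(r),80).round(4))
E
python3 fit.py
```

```text
side [ 0.621  -0.0056 -0.2504] 4436 med|r| 0.0018 0.007
side [ 0.6205 -0.0053 -0.2493 -0.0011] 4436 med|r| 0.0017 0.0072
scene [ 0.6305  0.0198 -0.214 ] 1022 med|r| 0.0037 0.0076
scene [ 0.6205 -0.0076 -0.257  -0.    ] 1022 med|r| 0.0009 0.002
both [ 0.6206 -0.0063 -0.2518] 5458 med|r| 0.0016 0.0049
both [ 0.6204 -0.006  -0.2504 -0.0009] 5458 med|r| 0.0015 0.0051
```

```bash
cat >> h.py <<'E'
H=hubT(.6205,-.006,-.2505)
def h2w(p): return np.atleast_2d(p)@H[:3,:3].T+H[:3,3]
def model_lines(q):
    L=[]
    for k in range(5):
        a=q+np.deg2rad(-54+72*k);e=np.array([0,np.cos(a),np.sin(a)])
        L.append((np.array([-.030,0,0])+.018*e,np.array([-.010,0,0])+.107*e,(0,255,0) if k else (0,0,255)))
    e=np.array([0,np.sin(q),-np.cos(q)]);L.append((.084*e,.108*e,(255,0,255)))
    t=np.linspace(0,2*np.pi,49)
    for r in (.149,.108):
        C=np.stack([t*0,r*np.cos(t),r*np.sin(t)],-1)
        L+=[(C[i],C[i+1],(255,255,0)) for i in range(48)]
    return L
def overlay(img,T,c,q,s=1,off=(0,0)):
    img=img.copy()
    for a,b,col in model_lines(q):
        uv=(proj(T,c,h2w([a,b]))-off+.5)*s
        cv2.line(img,*[tuple(int(z) for z in w) for w in uv],col,1)
    return img
E
python3 - <<'E'
from h import *
T,c=Tcam('side')
# ray-plane for brass pixel
p=cv2.imread('pics/a_side.png')
def toplane(u,v,hx=0):
    o=T[:3,3];dvec=unproj(T,c,np.array(u),np.array(v),np.array(1.))-o
    n=H[:3,0];pt=H[:3,3]+n*hx;s=((pt-o)@n)/(dvec@n);w=o+s*dvec;return (w-H[:3,3])@H[:3,:3]
l=toplane(202,136);q=np.arctan2(l[1],-l[2])%(2*np.pi);print(l,q)
big=cv2.resize(p[85:275,140:310],None,fx=3.1,fy=3.1,interpolation=cv2.INTER_CUBIC)
cv2.imwrite('pics/ov.png',overlay(big,T,c,q,3.1,(140,85)))
E
```

```text
[1.05625833e-16 5.49290422e-02 7.51369768e-02] 2.510328916141453
```

View pics/ov.png

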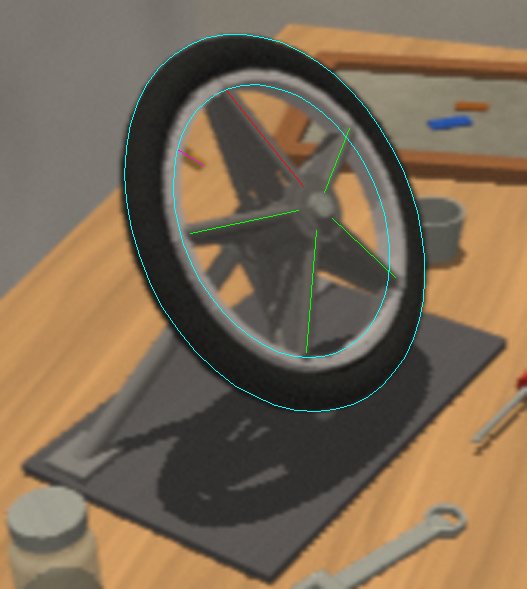

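The overlay fits the tyre, rim and spokes, so q ≈ 2.51 rad: spoke 0 points straight up and the valve sits on the upper +y side. I plan two identical pushes of about 72° over the top, with spoke 0 first and spoke 1 second. The shut fingers will point along the axle and stay out of the valve's sector. I'll check IK next.

```bash
cat >> h.py <<'E'
def pose(th_deg,hx,r=.060,tilt=0.0):
    """tool along hub x, jaw tangential at wheel angle th (from hub y to z)"""
    t=np.deg2rad(th_deg);e=np.array([0,np.cos(t),np.sin(t)])
    pos=h2w(np.array([hx,0,0])+r*e)[0]
    z=-e;x=np.array([1.,0,0]);y=np.cross(z,x)
    M=H[:3,:3]@np.stack([x,y,z],1)
    return pos,R.from_matrix(M).as_quat()
E
python3 - <<'E'
from h import *
for th in (130,126,110,90,70,50,38,30):
  for hx in (-.15,-.004):
    p,q=pose(th,hx);j=bot.ik(p,q);print(th,hx,p.round(3),None if j is None else np.round(j,2))
print(bot.ik([.38,-.3,.42],pose(126,-.15)[1]))
E
```

```text
130 -0.15 [ 0.516 -0.019  0.303] None
130 -0.004 [ 0.633 -0.049  0.22 ] None
126 -0.15 [ 0.518 -0.016  0.305] None
126 -0.004 [ 0.635 -0.046  0.222] None
110 -0.15 [ 0.526 -0.003  0.311] None
110 -0.004 [ 0.643 -0.033  0.229] None
90 -0.15 [0.533 0.016 0.314] None
90 -0.004 [ 0.65  -0.014  0.232] [-0.28  0.16 -0.62 -3.02 -0.19 -1.68]
70 -0.15 [0.536 0.037 0.311] None
70 -0.004 [0.653 0.007 0.229] None
50 -0.15 [0.535 0.056 0.303] None
50 -0.004 [0.652 0.026 0.22 ] None
38 -0.15 [0.532 0.065 0.295] None
38 -0.004 [0.649 0.035 0.213] None
30 -0.15 [0.53  0.071 0.289] None
30 -0.004 [0.647 0.041 0.207] None
[-0.47615533 -0.33318121 -0.43785171 -0.36901147 -0.53747822  1.3921105 ]
```

```bash
cat >> h.py <<'E'
def pose2(th,hx,r=.060,tilt=0.0,roll=0.0):
    """tool axis in hub x-z plane, pointing `tilt` deg further down than hub x; roll deg about tool x (0: jaw along -hub y, camera up)"""
    t=np.deg2rad(th);e=np.array([0,np.cos(t),np.sin(t)])
    pos=h2w(np.array([hx,0,0])+r*e)[0]
    M=R.from_matrix(H[:3,:3])*R.from_euler('y',tilt,degrees=True)*R.from_matrix(np.array([[1,0,0],[0,-1,0],[0,0,-1.]]).T)*R.from_euler('x',roll,degrees=True)
    return pos,M.as_quat()
E
python3 - <<'E'
from h import *
for tilt in (10,20,30,35):
  for roll in (-180,-150,-120,-90,-60,-30,0,30,60,90,120,150):
    s=''
    for th in (130,110,90,70,50,35):
      for hx in (-.10,-.004):
        j=bot.ik(*pose2(th,hx,tilt=tilt,roll=roll));s+='.' if j is None else 'X'
    print(tilt,roll,s)
E
```

```text
10 -180 ....X.X.X.X.
10 -150 ....X.X.X.X.
10 -120 ....X.X.X.X.
10 -90 ....X.X.X.X.
10 -60 ....X.X.X.X.
10 -30 ....X.X.X.X.
10 0 ....X.X.X.X.
10 30 ....X.X.X.X.
10 60 ....X.X.X.X.
10 90 ....X.X.X.X.
10 120 ....X.X.X.X.
10 150 ....X...X.X.
20 -180 XXX.X.X.XX.X
20 -150 XXXXXXXXXXXX
20 -120 XXXXXXXXXXXX
20 -90 XXXXXXXXXXXX
20 -60 XXXXXXXXXXXX
20 -30 XXXXXXXXXXXX
20 0 XXXXXXXXXXXX
20 30 XXXXXXXXXXXX
20 60 XXXXXXXXXXXX
20 90 XXXXXXXXXXXX
20 120 XXXXXXXXXXXX
20 150 XXXXXXXXXXXX
30 -180 XXXXXXXXXXXX
30 -150 XXXXXXXX..X.
30 -120 XXXXXXXXXXXX
30 -90 XXXXXXXXXXXX
30 -60 XXXXXXXXXXXX
30 -30 XXXXXXXXXXXX
30 0 XXXXXXXXXXXX
30 30 XXXXXXXXXXXX
30 60 XXXXXXXXXXXX
30 90 XXXXXXXXXXXX
30 120 XXXXXXXXXXXX
30 150 XXXXXXXXXXXX
35 -180 XXXXXXXXXXXX
35 -150 XXXXXXXXXXXX
35 -120 XXXXXXXXXXXX
35 -90 XXXXXXXXXXXX
35 -60 XXXXXXXXXXXX
35 -30 XXXXXXXXXXXX
35 0 XXXXXXXXXXXX
35 30 XXXXXXXXXXXX
35 60 XXXXXXXXXXXX
35 90 XXXXXXXXXXXX
35 120 XXXXXXXXXXXX
35 150 XXXXXXXXXXXX
```

```bash
cat >> h.py <<'E'
TILT=28
def go(th,hx,r=.060,rate=.1): 
    bot.move_l(*pose2(th,hx,r,TILT,0),rate=rate)
def snap(name,cam='side',q=None,box=None,s=1):
    p,d=bot.grab_frame(cam);T,c=Tcam(cam);np.save(f'pics/{name}_d.npy',d);cv2.imwrite(f'pics/{name}_raw.png',p)
    x0,y0,x1,y1=box or (0,0,512,384)
    b=cv2.resize(p[y0:y1,x0:x1],None,fx=s,fy=s,interpolation=cv2.INTER_CUBIC)
    if q is not None: b=overlay(b,T,c,q,s,(x0,y0))
    cv2.imwrite(f'pics/{name}.png',b);return p,d,T,c
E
python3 - <<'E'
from h import *
bot.command_gripper(0.0,20)
q=pose2(126,-.12,.06,TILT,0)[1]
for th,hx in((126,-.12),(126,-.004),(108,-.004),(70,-.004),(37,-.004),(37,-.12)):print(np.round(bot.ik(*pose2(th,hx,.06,TILT,0)),2))
w=bot.ik([.38,-.25,.42],q);print(w)
bot.move_j(w)
bot.movep(*pose2(126,-.12,.06,TILT,0))
o=bot.get_obs();print(o['clock'],o['position'],pose2(126,-.12,.06,TILT,0)[0],o['joints'],o['ft_force'],o['width'])
snap('b_wrist','wrist',2.51,None,1.5)
snap('b_side','side',2.51,(140,85,310,275),3.1)
E
```

```text
[ 0.39 -0.03 -0.6   0.47 -0.66  0.6 ]
[ 0.26  0.2  -0.53  0.52 -0.47  0.64]
[ 0.29  0.2  -0.5   0.52 -0.5   0.62]
[ 0.35  0.22 -0.49  0.55 -0.52  0.54]
[ 0.39  0.24 -0.54  0.64 -0.49  0.41]
[ 0.55  0.03 -0.59  0.56 -0.68  0.38]
[-0.20921618 -0.25012641 -0.29738668  0.02216592 -1.04188905  1.52302744]
5.525 [ 0.54253653 -0.02298045  0.28812342] [ 0.54236147 -0.02240965  0.28781973] [ 0.39014606 -0.02732466 -0.59443748  0.46907238 -0.66103025  0.60539428] [-0.02781294  0.22521032 -0.51264852] 0.0005341805788502727
```

View pics/b_wrist.png

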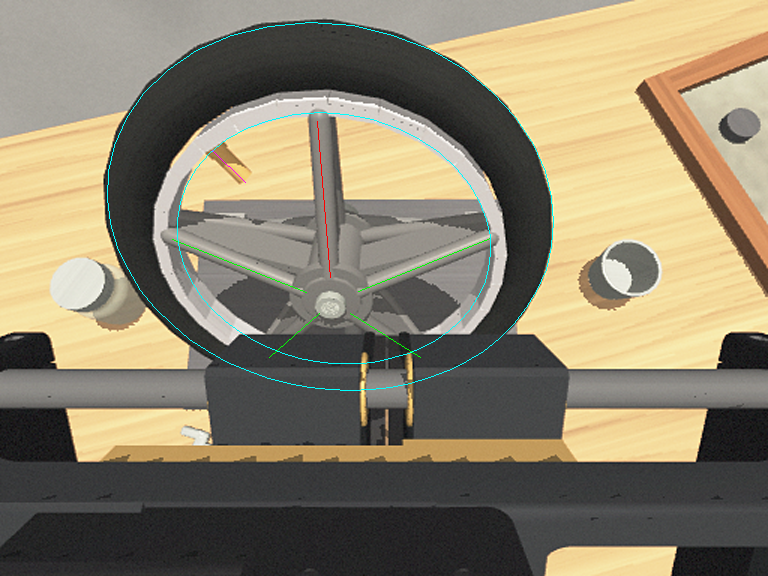

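View pics/b_side.png

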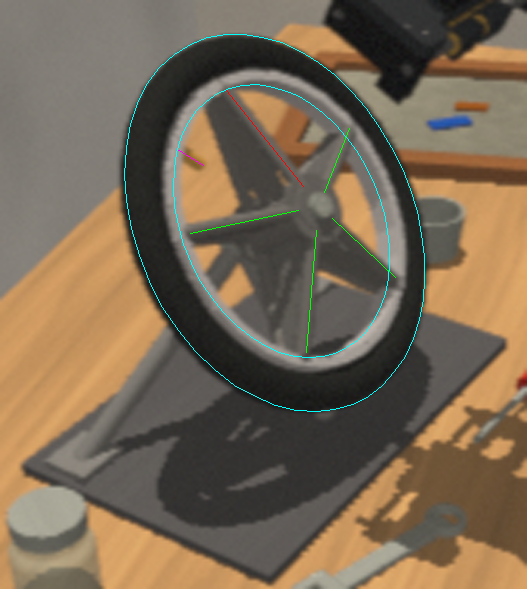

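Wrist view: the overlay matches the rim, the spokes and the valve (at about (228,163) px). The side view shows the shut fingers up and to the right, clear of the wheel. I'll check the finger profile with the depth image before inserting.

```bash
python3 - <<'E'
from h import *
d=np.load('pics/b_wrist_d.npy');c=bot.get_calibration('wrist');T=np.array(c['T_tool_cam'])
v,u=np.nonzero(d>0);P=unproj(T,c,u,v,d[v,u]);P=P[(P[:,0]<.01)&(abs(P[:,1])<.15)&(abs(P[:,2])<.1)]
for a in np.arange(-.13,.01,.01):
    Q=P[(P[:,0]>=a)&(P[:,0]<a+.01)]
    if len(Q):print(round(a,3),len(Q),Q[:,1].min().round(3),Q[:,1].max().round(3),Q[:,2].min().round(3),Q[:,2].max().round(3))
# side cam: points of gripper in tool frame
o=bot.get_obs();Rt=R.from_quat(o['eef_rot']).as_matrix()
d=np.load('pics/b_side_d.npy');Ts,c=Tcam('side');v,u=np.nonzero(d>0);W=unproj(Ts,c,u,v,d[v,u]);P=(W-o['position'])@Rt
P=P[(P[:,0]<.02)&(P[:,0]>-.15)&(abs(P[:,1])<.12)&(abs(P[:,2])<.1)]
print('side')
for a in np.arange(-.13,.02,.01):
    Q=P[(P[:,0]>=a)&(P[:,0]<a+.01)]
    if len(Q):print(round(a,3),len(Q),Q[:,1].min().round(3),Q[:,1].max().round(3),Q[:,2].min().round(3),Q[:,2].max().round(3))
E
```

```text
-0.13 3333 -0.049 0.017 -0.029 -0.023
-0.12 19713 -0.057 0.056 -0.028 -0.013
-0.11 11626 -0.065 0.066 -0.028 -0.002
-0.1 14602 -0.051 0.078 -0.039 0.011
-0.09 12719 -0.081 0.08 -0.039 0.023
-0.08 4608 -0.087 0.086 -0.039 0.034
-0.07 96 -0.081 0.081 -0.037 0.033
-0.06 53 -0.005 0.005 -0.008 0.002
-0.05 539 -0.005 0.005 -0.005 0.008
-0.04 37 -0.006 0.005 -0.012 -0.01
-0.03 218 -0.008 0.008 -0.012 -0.006
-0.02 196 -0.009 0.008 -0.012 -0.009
-0.01 177 -0.009 0.008 -0.012 -0.01
-0.0 7 -0.008 0.007 -0.012 -0.01
side
-0.13 169 -0.055 0.017 -0.021 0.026
-0.12 660 -0.098 0.095 -0.036 0.039
-0.11 305 -0.098 0.096 -0.036 0.038
-0.1 290 -0.096 0.092 -0.036 0.039
-0.09 279 -0.091 0.083 -0.037 0.039
-0.08 211 -0.09 0.086 -0.036 0.039
-0.07 22 -0.087 0.082 -0.031 0.036
-0.03 1 0.008 0.008 0.012 0.012
-0.02 11 -0.011 -0.008 -0.01 0.011
-0.01 41 -0.011 0.007 -0.011 0.013
-0.0 6 -0.008 0.006 -0.007 0.012
```

```bash
python3 - <<'E'
from h import *
import json
D=-.006
go(126,D,rate=.08)
o=bot.get_obs();print(o['clock'],o['ft_force'])
for th in (114,106,98,90,82,74,66,58,50,44,39):
    go(th,D,rate=.05); o=bot.get_obs();print(th,o['clock'].__round__(2),np.round(o['ft_force'],1))
go(47,D,rate=.05)
go(47,-.12,rate=.12)
o=bot.get_obs();print(o['clock'],np.round(o['ft_force'],1))
snap('c_wrist','wrist',1.25,None,1.5)
snap('c_side','side',1.25,(140,85,310,275),3.1)
E
```

```text
7.2 [ 0.5453896   1.06519411 -0.14868041]
114 7.6 [-0.4 -0.6 -0.3]
106 7.92 [ 0.6  0.5 -0.1]
98 8.23 [ 0.5 -0.7 -0.4]
90 8.55 [-0.5  0.3  0.9]
82 8.87 [ 0.1 -1.1 -0.4]
74 9.18 [-0.1 -0.5  1.2]
66 9.5 [ 0.5 -0.1  0.6]
58 9.82 [ 0.   0.2 -1.1]
50 10.13 [-0.4  0.4  0.6]
44 10.41 [ 0.2  0.3 -0.2]
39 10.67 [0.5 0.8 0. ]
12.0833 [ 0.1  0.3 -1.1]
```

View pics/c_wrist.png

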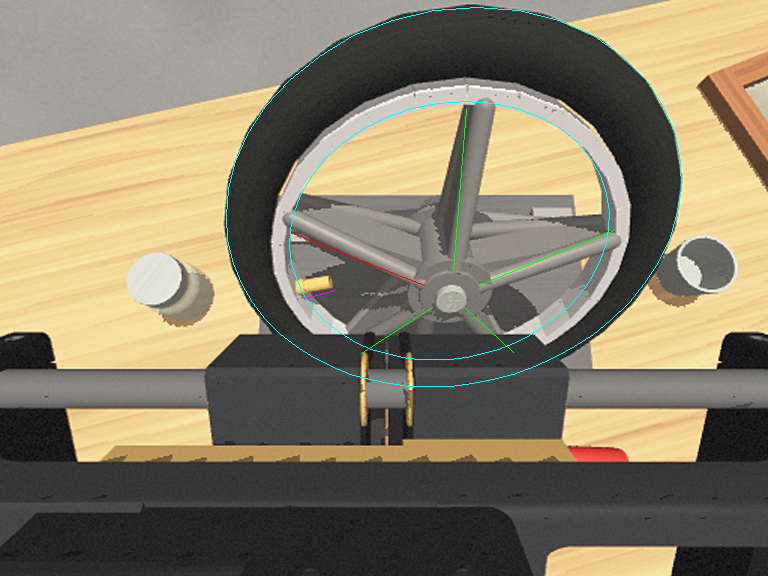

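View pics/c_side.png

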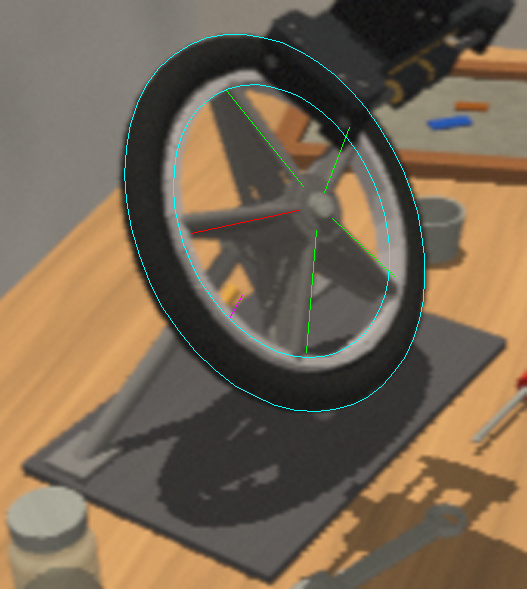

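```bash
cat >> h.py <<'E'
def qpix(T,c,u,v,hx=0):
    o=T[:3,3];dv=unproj(T,c,np.array(u),np.array(v),np.array(1.))-o
    n=H[:3,0];pt=H[:3,3]+n*hx;s=((pt-o)@n)/(dv@n);l=(o+s*dv-H[:3,3])@H[:3,:3]
    return l.round(4),np.arctan2(l[1],-l[2])
def spoke_th(T,c,u,v,hx):
    l,_=qpix(T,c,u,v,hx);return np.rad2deg(np.arctan2(l[2],l[1]))
E
python3 - <<'E'
from h import *
T,c=Tcam('wrist')
print(qpix(T,c,333/1.5-.5,283/1.5-.5),qpix(T,c,297/1.5-.5,287/1.5-.5))
# bar ends: red spoke0 end (288,217), spoke1 end (485,103), spoke2 (614,241)
for (u,v),k in (((288,217),0),((485,103),1),((614,241),2)):
    a=spoke_th(T,c,u/1.5-.5,v/1.5-.5,-.010);print(k,a,'q',np.deg2rad(a+54-72*k))
E
```

```text
(array([ 0.    ,  0.0806, -0.0186]), np.float64(1.3439302306619911)) (array([-0.    ,  0.1075, -0.0225]), np.float64(1.3643350583748723))
0 23.300503923622884 q 1.3491483069180146
1 94.25170173594981 q 1.330843255541
2 166.07992263007847 q 1.3278451445574133
```

The first push left q ≈ 1.335 rad (76° to go) with the hand clear. At the stop the fingers trailed the spoke by 16.5°, so θ = 34.7° on spoke 1 should give q ≈ 0.

```bash
python3 - <<'E'
from h import *
D=-.006
go(128,-.12,rate=.15)
go(128,D,rate=.08)
for th in (114,106,98,90,82,74,66,58,50,44,39,34.7):
    go(th,D,rate=.05)
o=bot.get_obs();print(o['clock'],np.round(o['ft_force'],1))
go(43,D,rate=.05)
go(43,-.12,rate=.12)
o=bot.get_obs();print(o['clock'],np.round(o['ft_force'],1))
snap('d_wrist','wrist',0.,None,1.5)
snap('d_side','side',0.,(140,85,310,275),3.1)
E
```

```text
18.1833 [ 1.1  0.4 -0.2]
19.6083 [-0.2 -0.8 -0. ]
```

View pics/d_wrist.png

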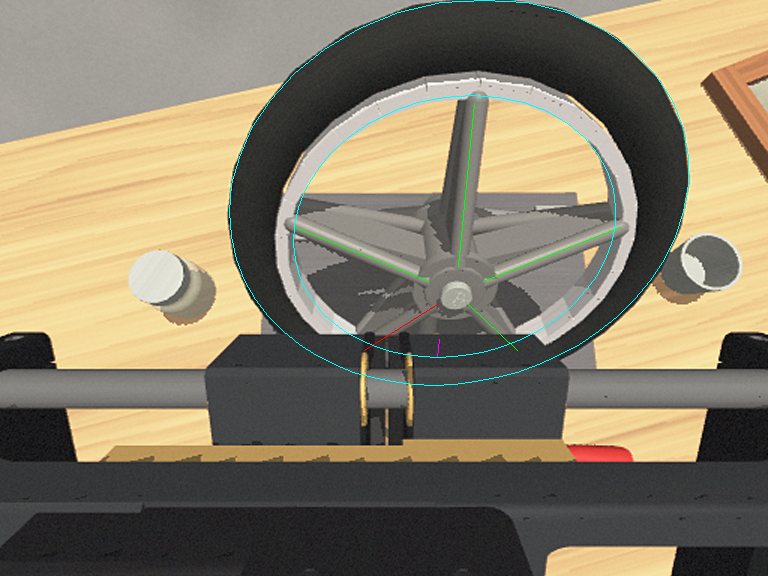

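View pics/d_side.png

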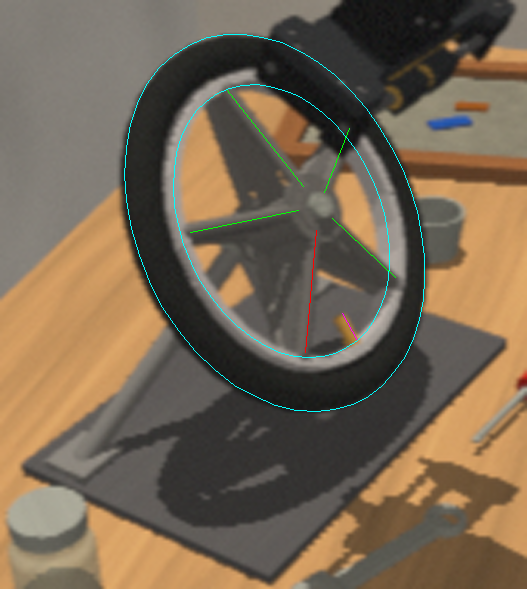

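The overlay at q = 0 lies on the spokes in both views. The valve sits at the bottom, at about (346,328) px in the side view. I'll put a number on it and back further off.

```bash
python3 - <<'E'
from h import *
T,c=Tcam('wrist')
for (u,v),k in (((290,225),1),((478,97),2),((624,229),3)):
    a=spoke_th(T,c,u/1.5-.5,v/1.5-.5,-.010);print(k,'q',((a+54-72*k+180)%360-180).round(2),'deg')
Ts,cs=Tcam('side');print([np.rad2deg(qpix(Ts,cs,140+u/3.1-.5,85+v/3.1-.5)[1]) for u,v in((342,318),(350,338))])
bot.move_l(*pose2(43,-.2,.06,TILT,0),rate=.12)
bot.wait(.5)
o=bot.get_obs();print(o['clock'],np.round(o['ft_force'],1),o['position'])
snap('e_wrist','wrist',0.,None,1.5)
p,d=bot.grab_frame('side')
for t,old in (('jar',(.69,.263)),('tin',(.576,-.292)),('spanner',(.496,.15)),('screwdriver',(.428,-.103))):
    for s in bot.silhouettes(t,'side')[:1]:
        v,u=np.nonzero(s['pixels']&(d>0));print(t,np.median(unproj(Ts,cs,u,v,d[v,u]),0).round(3),old)
E
```

```text
1 q 0.55 deg
2 q 0.68 deg
3 q 0.97 deg
[np.float64(1.5831503892278374), np.float64(3.0851457844227097)]
21.025 [ 0.3 -0.5  0.7] [0.49391751 0.07163154 0.32655444]
jar [0.69  0.263 0.051] (0.69, 0.263)
tin [ 0.575 -0.291  0.03 ] (0.576, -0.292)
spanner [0.502 0.161 0.006] (0.496, 0.15)
screwdriver [ 0.43  -0.1    0.019] (0.428, -0.103)
```

View pics/e_wrist.png

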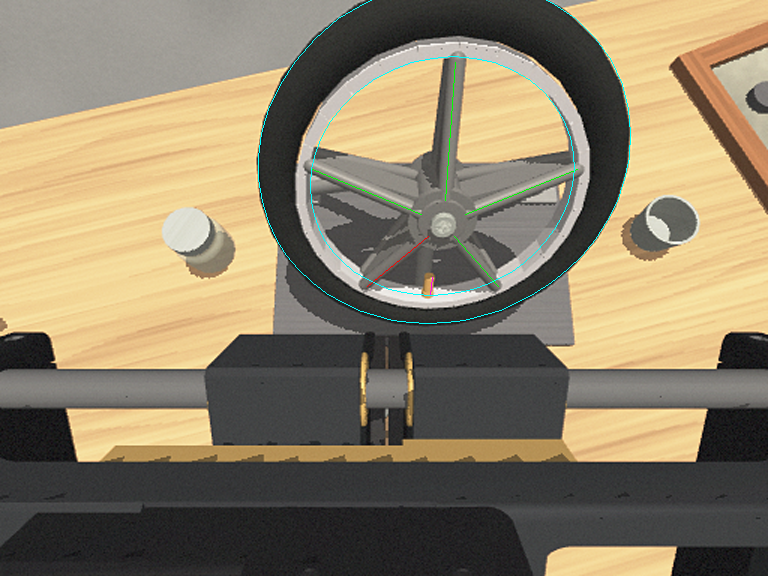

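Wrist view: the valve is at (428,285) px, directly below the hub at (442,224) in this slightly turned view, and the model at q = 0 lies on it. All readings are within 3.1° (the limit is 7°), so I'm handing in.

```bash
python3 - <<'E'
from cell import bot
print(bot.sign_off())
E
```

```text
the job is handed in; nothing more can be done
None
```

I brought the valve to the bottom of the wheel in two fingertip pushes and handed the job in at about 21 s of the 64 s allowed. The sign-off gave no verdict.

- **Pushes:** With the gripper shut, I pushed spoke 0 about 67° over the top and took the hand off, which left about 76° to go. I then pushed spoke 1 the rest of the way, backed the fingers off and pulled clear.
- **Valve position:** The spokes read 0.6 to 1.0° from the bottom. The less precise valve pixels read 1.6 to 3.1°. The limit is 7°.
- **Hand and stand:** The fingers were about 20 cm from the wheel at the end. The wrist force stayed within noise (about 1 N) throughout. The wheel outline fitted at the start still lay on the tyre afterwards, so the stand shows no shift.
- **Tools and pots:** The jar, tin and screwdriver read within about 3 mm of where they started. The spanner read about 12 mm off. I put that down to the detector's outline of it changing between pictures, because the arm never went near it. I did not confirm that separately.

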